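Load the casting-ring carrier and lift it off its dock

ROBOT

A 6-joint arm with a two-finger parallel gripper is mounted at the origin on a cart in front of the work surface, level with it; the furniture and walls round the work are solid. World frame = base frame: x ahead of the robot, y to its left, z up, the work surface at z = 0. Lengths are in mm, angles in degrees, forces in N, time in s.
With the tool pointing down it reaches from about 325 to 925 mm from the base axis. Payload 3.1 kg.
Tool frame: the origin (TCP) lies at the very end of the fingers, on their centre line; the grasp point (between the pads) lies grasp_offset behind it (grasp_offset is the distance from the TCP to the grasp point, in mm); z points along the fingers, x is the direction in which the jaws open and shut, and the axes are right-handed (so a half turn about z gives the same grasp; the last joint's range is limited). The gripper opens to 85 mm and grips with 20 to 120 N. Pads are 22 mm wide; open, the fingers measure 114 mm over their backs; the gripper's body (76 mm by 85 mm) begins 54 mm behind the grasp point. The pads swing forward as they close: fully open they stand 13 mm farther back than shut.
Start: joints at [-82.804, 12.427, 92.441, -0, 75.132, -6.429], TCP at [147.249, -607.418, 231.3] pointing down, gripper open.
Joint ranges: [-157.48, 157.48], [-44.54, 120.13], [17.64, 146.25], [-64.5, 244.5], [7.68, 150.69], [-147.95, 147.95]. Speed limits (degrees/s): [159.86, 159.86, 180, 180, 180, 180].

INTERFACE

Orientations are given as [roll, pitch, yaw] about the fixed x, y, z axes, in that order (R = Rz(yaw) Ry(pitch) Rx(roll)).
In Python, from station import * gives the robot as it stands. Calls block until the motion is done:
- goto(position, orientation): joint-space move of the TCP to a pose.
- move_l(position, attitude=None, speed=150): straight line of the TCP; attitude=None keeps the orientation; speed is the mean speed in mm/s.
- move_j(angles): joint-space move.
- grip(opening, squeeze=None): finger opening in mm; squeeze is the grip in N (None keeps the last); returns when the fingers have stopped.
- wait(seconds).
- solve_ik(position, orientation): joint angles nearest the present ones, or None.
- get_obs(): the state.
- get_image(name): name is "scene" or "top" or "wrist"; returns the picture (400x640x3 uint8, red, green, blue); there is no depth.
- get_calibration(name): a dict with "fx", "fy", "cx", "cy" (pixels), "R" (3x3) and "t" (3): a world point X has camera coordinates R X + t; the wrist camera has in their place "mount" (4x4, takes a point from camera to tool coordinates, whose origin is the TCP and whose axes are the tool frame's). Camera axes: x right, y down, z forward; pixel columns grow to the right and rows downward; lengths in mm; the calibration is good to about 2 mm. A picture is of the moment at which its call begins: read the wrist's pose just before it. get_calibration takes no time and is no camera call.
A pose or a line that the arm cannot do raises Unreachable and nothing moves.
- sign_off(): hands the job in, once; it reports no verdict.
Trained networks look in the newest picture that a camera, given by its name, has taken for a name from the list of things; names that differ only in an ending like _2 or _b are one class to them, and where a whole thing is asked for, a point or a joint stands for the part that bears it (a point fixed in the world has none). Each returns a list of dicts, best first, with "score" (0 to 1); they miss things now and then, are a little off and sometimes report something else, mostly with a low value. They report only what shows in the picture. A call takes as long as a camera call. They do not tell look-alikes from the thing itself.
- spot_in(name, camera): "extent" ([centre column, centre row, width, height] in pixels, round what is visible of it).
- regions_of(name, camera): "region" (400x640 bool, what is visible of it) and "extent" ([centre column, centre row, width, height] in pixels, round what is visible of it).
The state is a dict: "t": time; "joint_pos": joint angles; "qvel": joint speeds; "effort": joint torques, N m; "tcp_pos": TCP position; "ee_rot": TCP orientation; "wrist_force": force on the tool from outside, world axes, zero at the start; "moment": the same for the moment, N m; "grip_width": finger opening in mm.
Only numpy, scipy, OpenCV 4.12 (cv2) and the standard library are available. Lean on these libraries where they do the work, as an engineer would, in place of code of your own. Each camera call takes 0.05 s, during which the arm holds its last target.

TASK

Slip the loose steel casting ring over the upright post of the carrier until it sits flat on the carrier's deck, and let it go while the carrier is still latched in its dock. Then pinch the carrier's two side catches together and lift the loaded carrier straight up, level, about ten centimetres clear of the dock; finish while still holding it there, still and pinched, with the ring on its post. Do not shift the cup, the plaster lump or the white dental cast.

Things in the scene. Friction and masses are not known exactly. Their poses are not given: they have to be found in the camera images.
- dock: Fixed aluminium cradle, base 104 x 112 x 8 mm (x, y, z), origin at the centre of its underside. At +y and -y a dark cheek, 40 mm long in x, outer face 51 mm from the centre, top 24 mm above the bench; its lip reaches inward over the catch hook to 34 mm from the centre. Corner guides and end stops, 16 mm high, leave the carrier about 1.5 mm play. Its yaw varies.
- carrier: Loose grey tray 84 x 60 x 10 mm, 0.18 kg, origin at the centre of its underside; starts on the dock's plate, 8 mm above the bench, axes parallel to the dock's. Its deck is 10 mm above its origin. Hooks of its two sprung side catches sit under the dock's lips: it lifts only while both are pressed toward each other.
- post_tip (a point): Tip of the upright steel post at the deck's centre, on its axis, 48 mm above the carrier's origin. The post is 15 mm in diameter up to 40 mm above the carrier's origin, then tapers to 6 mm at the tip. Axes as the carrier's.
- catch_l_pad (a point): Centre of the ribbed outer face of the upright +y catch: 34.5 mm from the carrier's centre along y, 42 mm above its origin. The face is 22 mm wide in x, 20 to 54 mm above the origin; the catch ends at 56 mm. Outer faces are 69 mm apart free, 57 mm fully pressed; inner faces 53 mm and 41 mm. The catches move along the carrier's y.
- catch_r_pad (a point): The same for the -y catch.
- catch_l (a joint): Inward travel of the +y catch: 0 = free (hooked), 0.006 m = fully pressed against its stop. Spring: 3 N to start, 9 N at the stop; released from the dock's lip at 0.003 m.
- catch_r (a joint): Inward travel of the -y catch, the same.
- ring: Loose plain steel casting ring standing on the bench: a tube 32 mm outside, 19 mm bore, 30 mm high, 0.08 kg; origin at the centre of its lower face, z along the bore. It is 2 mm looser than the post all round. Seated, its origin is 10 mm above the carrier's origin. It changes places with the cup and the plaster lump from start to start.
- yellow_cup: Loose cream mixing cup, 48 mm across, 34 mm high, origin at the centre of its underside; leave it alone.
- plaster_lump: Loose rounded white plaster lump 30 x 40 x 22 mm, origin at the centre of its underside; leave it alone.
- cast_white: Loose white dental cast 55 x 60 x 31 mm behind the dock, seen from the robot, origin at the centre of its underside; leave it alone.
Not all that is in view belongs to the job. What is shaped like the dock but red is not meant.

How it is judged:
By the outcome, as a careful person would: the job done as asked, in the order asked, and still so for the second after the job is handed in, while the arm keeps its last pose, push and grip.
It also fails if it takes over 54 s, if anything falls off the work surface, if the arm or the gripper's body presses on something with over 40 N, if the wrist force passes 120 N, or if a joint passes its speed limit or range.

## Working session

There is one attempt and no reset: what is moved stays moved. The work goes in short steps, each a Python script; the robot and the scene stay as the last script left them, time stands still between calls to the robot, and variables do not carry over. Pictures are saved under pics/ and viewed, and the job is handed in when it is done.

```bash
mkdir -p pics; ls
python3 - <<'E'
from station import *
import cv2
o=get_obs(); print({k:o[k] for k in('t','tcp_pos','ee_rot','grip_width','wrist_force')})
for c in('scene','top','wrist'):
    im=get_image(c); cv2.imwrite(f'pics/{c}0.png',cv2.cvtColor(im,cv2.COLOR_RGB2BGR))
    print(c,get_calibration(c))
for c in('scene','top'):
    for n in('dock','carrier','ring','yellow_cup','plaster_lump','cast_white','post_tip','catch_l_pad'):
        print(c,n,[(round(d['score'],2),[round(float(x)) for x in d['extent']]) for d in spot_in(n,c)][:4])
print(get_obs()['t'])
E
```

```text
pics
{'t': 0.0, 'tcp_pos': array([ 147.14174814, -606.59937855,  229.93917431]), 'ee_rot': array([-1.79984765e+02,  1.36268240e-01, -7.63746226e+01]), 'grip_width': 85.33787253258728, 'wrist_force': array([ 0.67869921,  0.1273256 , -0.39576634])}
scene {'fx': 418.8824309355348, 'fy': 418.8824309355348, 'cx': 323.7035576211807, 'cy': 189.66319197820198, 'R': array([[-0.88270004, -0.46989379, -0.00636114],
       [-0.32559386,  0.62127987, -0.71274116],
       [ 0.3388647 , -0.6270655 , -0.7013983 ]]), 't': array([415.45250606, 209.45677355, 919.31728294])}
top {'fx': 493.1841560963493, 'fy': 493.1841560963493, 'cx': 321.95126498702064, 'cy': 197.85652583631392, 'R': array([[ 0.01414854, -0.99989747,  0.00220804],
       [-0.99818094, -0.01425361, -0.05858022],
       [ 0.05860568, -0.0013752 , -0.99828026]]), 't': array([ -59.57989055,  485.58410878, 1048.31370454])}
wrist {'fx': 350.2393944700747, 'fy': 350.2393944700747, 'cx': 320.7798044703392, 'cy': 200.187928938623, 'mount': array([[ 9.99999431e-01, -5.19254070e-04, -9.32078495e-04,
        -2.85742355e-01],
       [ 7.45423952e-
[... 284 characters left out ...]
287, 245, 57, 50])]
scene carrier [(0.8, [286, 237, 41, 39])]
scene ring [(0.63, [348, 150, 9, 14])]
scene yellow_cup [(0.69, [361, 184, 14, 20])]
scene plaster_lump [(0.55, [392, 162, 17, 12])]
scene cast_white [(0.67, [244, 214, 29, 24])]
scene post_tip [(0.64, [285, 236, 39, 37])]
scene catch_l_pad []
top dock [(0.6, [238, 190, 59, 57]), (0.59, [227, 268, 66, 62])]
top carrier [(0.89, [232, 190, 37, 42])]
top ring [(0.62, [409, 181, 17, 18])]
top yellow_cup [(0.7, [354, 226, 20, 22])]
top plaster_lump [(0.84, [414, 250, 19, 17]), (0.51, [248, 190, 9, 16])]
top cast_white [(0.75, [252, 128, 29, 36])]
top post_tip [(0.19, [238, 189, 57, 54])]
top catch_l_pad [(0.67, [219, 188, 7, 15])]
0.95
```

View pics/top0.png

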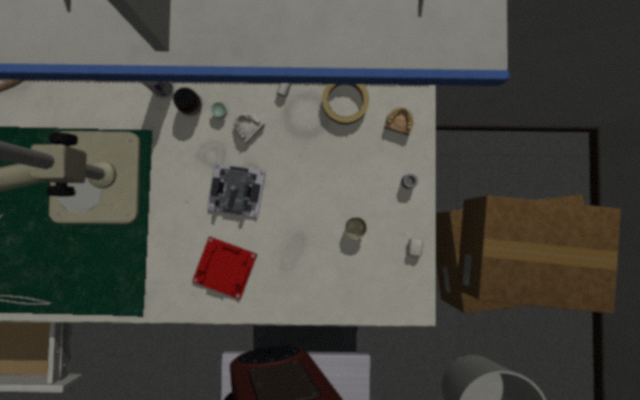

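View pics/scene0.png

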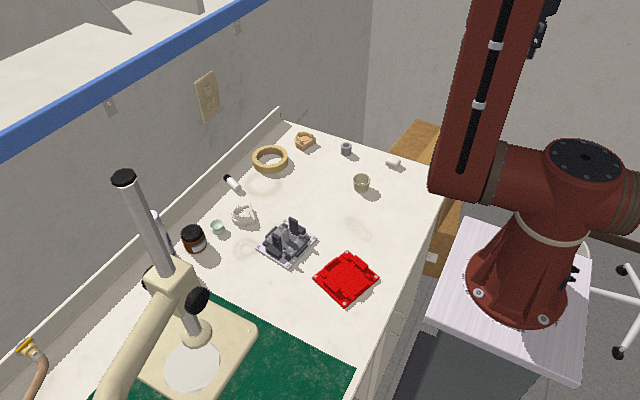

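Run:
```python
import cv2,numpy as np
a=cv2.imread('pics/top0.png')
x=cv2.resize(a[90:300,190:290],None,fx=4,fy=4,interpolation=cv2.INTER_CUBIC)[:600]
y=cv2.resize(a[150:270,330:430],None,fx=4,fy=4,interpolation=cv2.INTER_CUBIC)
c=np.zeros((600,800,3),np.uint8); c[:,:400]=x; c[:480,400:]=y
cv2.imwrite('pics/crop0.png',c)
```

```text
(no output)
```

View pics/crop0.png

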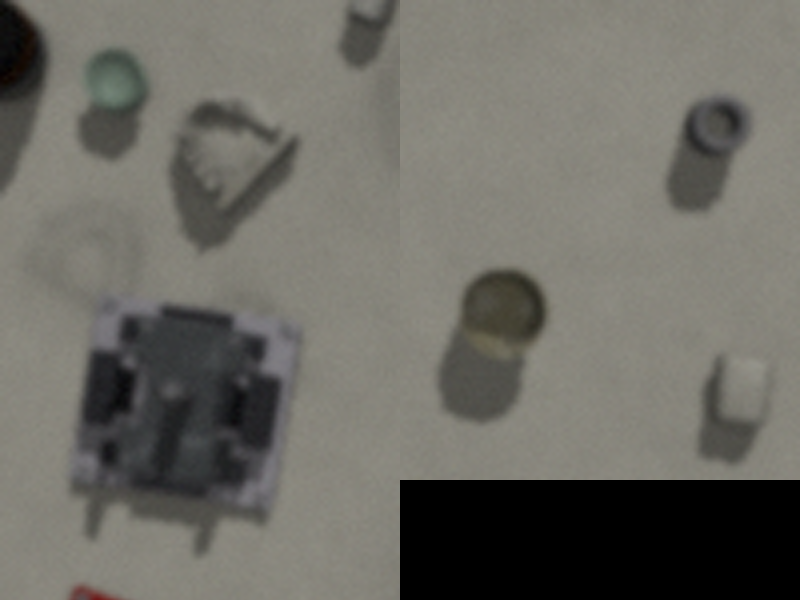

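Candidates for the ring, in the top view:
- grey tube at (409,181)
- cream cup at (354,226)
- tan ring at (345,102)
- mint cup at (219,109)
- plaster lump at (414,250)

By the description, and in the crop, the small grey tube at (409,181) is the ring. For the dock, the aluminium one holding the carrier at (237,190) is meant. The red one at (225,268) is the decoy. The cast is at (250,128).

```bash
cat > h.py <<'E'
from station import *
import numpy as np, cv2
from scipy.spatial.transform import Rotation as Ro
def Rm(e): return Ro.from_euler('xyz',e,degrees=True).as_matrix()
def campose(name,obs=None):
    c=get_calibration(name)
    if name=='wrist':
        M=np.array(c['mount']); R=Rm(obs['ee_rot']); return c,R@M[:3,:3],R@M[:3,3]+obs['tcp_pos']
    R=np.array(c['R']);return c,R.T,-R.T@np.array(c['t'])
def px2w(name,uv,z,obs=None):
    c,R,p=campose(name,obs)
    d=R@np.array([(uv[0]-c['cx'])/c['fx'],(uv[1]-c['cy'])/c['fy'],1]); return p+d*(z-p[2])/d[2]
def w2px(name,X,obs=None):
    c,R,p=campose(name,obs); q=R.T@(np.asarray(X)-p); return np.array([c['fx']*q[0]/q[2]+c['cx'],c['fy']*q[1]/q[2]+c['cy']])
def snap(name,fn):
    o=get_obs(); im=get_image(name); cv2.imwrite('pics/'+fn,cv2.cvtColor(im,cv2.COLOR_RGB2BGR)); return o,im
E
python3 - <<'E'
from h import *
import station
print([n for n in dir(station) if not n.startswith('_')]); print(getattr(station,'grasp_offset',None))
for n,c,uv,z in [('ring','top',(409,181),20),('ring','scene',(348,150),15),('carrier','top',(237,190),10),('carrier','scene',(286,245),10),('cup','top',(354,226),20),('lump','top',(414,250),15),('cast','top',(252,128),15)]: print(n,c,px2w(c,uv,z).round(1))
print(get_obs().keys())
E
```

```text
['Unreachable', 'get_calibration', 'get_image', 'get_obs', 'goto', 'grasp_offset', 'grip', 'move_j', 'move_l', 'regions_of', 'sign_off', 'solve_ik', 'spot_in', 'wait']
18.700000000000003
ring top [ 525.  -239.1   20. ]
ring scene [ 515.9 -237.4   15. ]
carrier top [501.  131.4  10. ]
carrier scene [494.8 144.1  10. ]
cup top [ 426.8 -122.    20. ]
lump top [ 377.3 -251.3   15. ]
cast top [636.  101.3  15. ]
dict_keys(['t', 'joint_pos', 'qvel', 'effort', 'tcp_pos', 'ee_rot', 'wrist_force', 'moment', 'grip_width'])
```

Run:
```python
from h import *
goto([521,-238,200],[180,0,-9])
print(get_obs()['t'])
o,im=snap('wrist','w1.png'); print(o['tcp_pos'].round(1),o['ee_rot'].round(2),o['t'])
for d in regions_of('ring','wrist')[:3]:
    e=d['extent'];print(d['score'],e,px2w('wrist',e[:2],15,o).round(1))
    ys,xs=np.nonzero(d['region']);print(xs.min(),xs.max(),ys.min(),ys.max())
print(w2px('wrist',[521,-238,30],o))
```

```text
2.8583
[ 520.8 -239.   200.1] [ 1.7997e+02 -1.0000e-02 -9.0800e+00] 2.8583
0.69 [327.2, 179.1, 35.1, 36.4] [ 526.3 -241.5   15. ]
309 342 159 196
[321.175763   179.59264554]
```

View pics/w1.png

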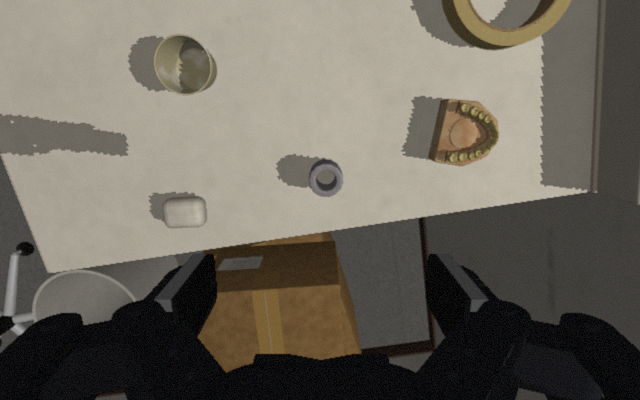

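The wrist view shows the grey steel tube with an open bore at (326,179). The cup is at (184,65) and the lump at (185,212). Next I crop it for the rim.

Run:
```python
import cv2
a=cv2.imread('pics/w1.png')[150:210,290:370]
cv2.imwrite('pics/w1c.png',cv2.resize(a,None,fx=8,fy=8,interpolation=cv2.INTER_CUBIC))
```

```text
(no output)
```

View pics/w1c.png

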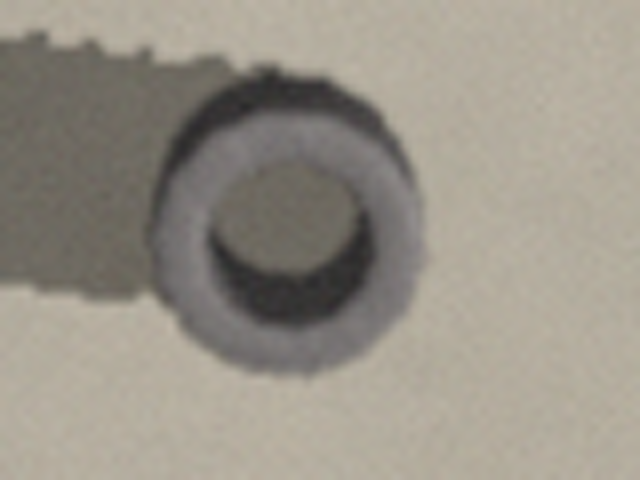

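Run:
```python
from h import *
o=get_obs()
P=px2w('wrist',(325.7,179.8),30,o); print(P)
move_l([P[0],P[1],60],speed=250)
move_l([P[0],P[1],4.5],speed=100)
o=get_obs(); print(o['tcp_pos'],o['wrist_force'])
grip(20,50)
o=get_obs(); print(o['t'],o['tcp_pos'],o['wrist_force'],o['grip_width'])
move_l([P[0],P[1],150],speed=250)
o,im=snap('wrist','w2.png'); print(o['t'],o['tcp_pos'],o['wrist_force'],o['grip_width'])
```

```text
[ 524.98420026 -238.87573197   30.        ]
[ 525.37987134 -239.10305567    4.80250997] [ 0.90314743 -0.42519476 -0.57453507]
4.925 [ 525.6361325  -239.274668      5.28278778] [-0.26547441  0.30254811  3.08591308] 30.831198115031846
5.6583 [ 523.77145538 -238.15912599  148.31582119] [-1.06766064  0.57914859 -0.65916708] 30.555334748213962
```

View pics/w2.png

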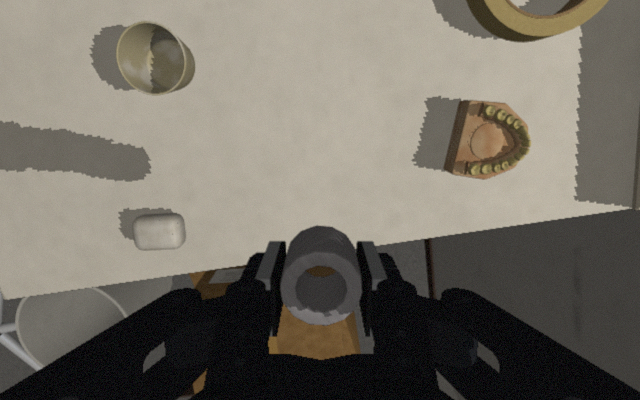

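The ring is gripped, at (321,280) in the wrist view, with the cup and lump unmoved. Now the carrier view.

Run:
```python
from h import *
move_l([485,70,190],[180,0,-9],speed=350)
wait(0.3)
o,im=snap('wrist','w3.png'); print(o['t'],o['tcp_pos'],o['ee_rot'],o['grip_width'])
for n in('dock','carrier','post_tip','catch_l_pad','catch_r_pad'):
    for d in regions_of(n,'wrist')[:3]: print(n,round(d['score'],2),np.round(d['extent'],1))
a=cv2.imread('pics/w3.png')
print(w2px('wrist',[501,131,18],o))
np.save('o3.npy',np.r_[o['tcp_pos'],o['ee_rot']])
```

```text
7.0583 [485.12100307  68.92983456 189.76064647] [ 1.79989138e+02  2.44909187e-02 -9.11369688e+00] 30.71943695626793
dock 0.76 [140.2 107.2 127.7 144. ]
dock 0.64 [327.1 100.3 122.7 134.3]
carrier 0.89 [327.6 101.7  96.2  96.9]
post_tip 0.58 [327.9 103.4  99.7  99. ]
catch_l_pad 0.71 [329.   62.9  33.7  18.7]
catch_l_pad 0.54 [329.4 142.2  29.4  12.4]
catch_r_pad 0.85 [328.9 141.2  29.3  16.3]
[327.90925678 108.48601554]
```

View pics/w3.png

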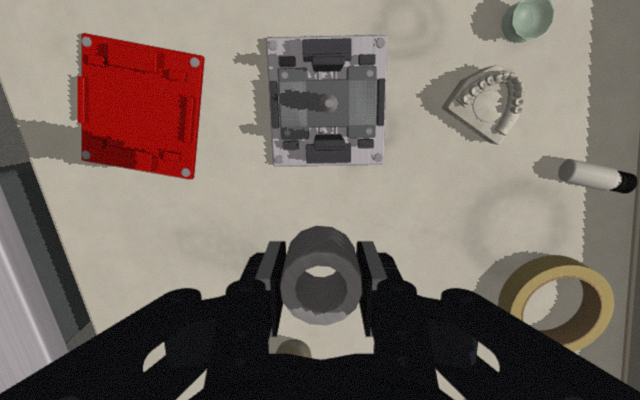

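Run:
```python
import cv2
b=cv2.imread('pics/w3.png')
cv2.imwrite('pics/w3c.png',cv2.resize(b[25:175,255:405],None,fx=4,fy=4,interpolation=cv2.INTER_CUBIC))
cv2.imwrite('pics/w3d.png',cv2.resize(b[220:335,260:380],None,fx=5,fy=5,interpolation=cv2.INTER_CUBIC))
```

```text
(no output)
```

View pics/w3c.png

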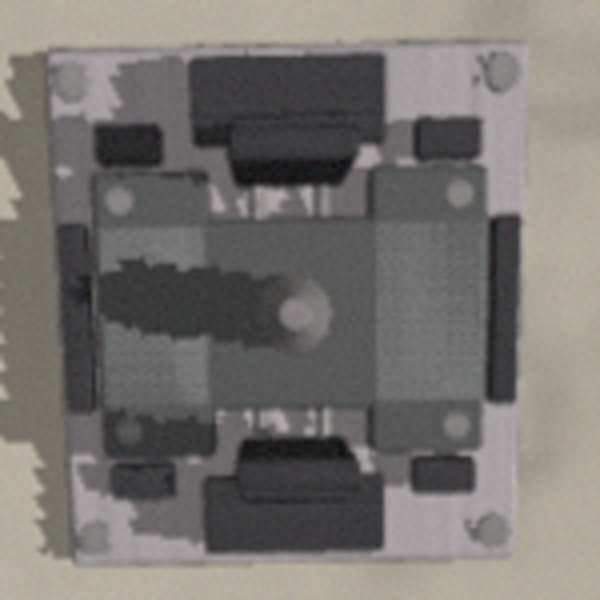

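View pics/w3d.png

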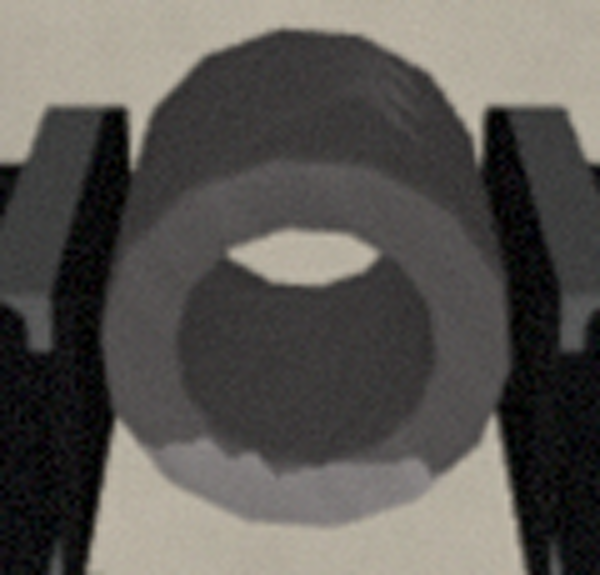

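Run:
```python
from h import *
v=np.load('o3.npy'); o=dict(tcp_pos=v[:3],ee_rot=v[3:])
f=lambda u:(254.6+u[0]/4,24.6+u[1]/4)
def rect(n,c,z):
    P=np.array([px2w('wrist',f(u),z,o)[:2] for u in c]) # TL TR BR BL
    ex=(P[1]-P[0]+P[2]-P[3])/2; ey=(P[0]-P[3]+P[1]-P[2])/2
    print(n,P.mean(0).round(1),np.degrees(np.arctan2(ex[1],ex[0])).round(2),np.degrees(np.arctan2(-ey[0],ey[1])).round(2),np.linalg.norm(ex).round(1),np.linalg.norm(ey).round(1))
rect('plate',[(50,50),(528,42),(514,555),(75,560)],8)
rect('deck',[(95,172),(485,168),(482,452),(105,452)],18)
rect('screws',[(73,82),(502,72),(491,530),(93,537)],8)
rect('deckscrews',[(120,201),(460,194),(456,424),(130,432)],18)
rect('guides',[(97,125),(480,120),(473,492),(113,497)],16)
print('tip',px2w('wrist',f((298,312)),56,o))
# catches tops z=64: outer edge lines
rect('catchtop',[(230,122),(358,122),(357,498),(240,498)],64)
# ring in hand: top ellipse x 102..510,y160..525
g=lambda u:(259.6+u[0]/5,219.6+u[1]/5)
R=Rm(o['ee_rot'])
for zt in(23,25,27):
    P=px2w('wrist',g((306,342)),o['tcp_pos'][2]+zt,o); print(zt,(R.T@(P-o['tcp_pos'])).round(2))
```

```text
plate [501.6 135.7] -8.39 -8.22 102.2 109.9
deck [501.4 135.4] -8.88 -8.12 83.0 58.8
screws [501.1 135.5] -8.03 -8.3 92.3 98.1
deckscrews [501.3 135.3] -7.91 -8.1 72.1 48.1
guides [501.2 135.4] -8.41 -8.16 80.9 78.1
tip [501.91170629 135.56954135  56.        ]
catchtop [501.3 134.8] -9.16 -8.11 22.6 67.0
23 [ -0.21   0.71 -23.  ]
25 [ -0.21  -0.41 -25.  ]
27 [ -0.2   -1.53 -27.  ]
```

Run:
```python
from h import *
move_l([501.4,134.9,130],[180,0,-8.2],speed=250)
move_l([501.4,134.9,76],speed=120)
wait(0.2)
o,im=snap('wrist','w4.png'); print(o['t'],o['tcp_pos'],o['ee_rot'],o['wrist_force'])
o,im2=snap('scene','s4.png'); o,im3=snap('top','t4.png')
c=np.zeros((600,800,3),np.uint8)
c[:,:800]=0
c[:400,:640]=cv2.resize(im[190:340,200:440],(640,400),interpolation=cv2.INTER_CUBIC)[...,::-1]
c[400:,:320]=cv2.resize(im2[200:270,240:352],(320,200))[...,::-1]
c[400:,320:640]=cv2.resize(im3[155:225,184:296],(320,200))[...,::-1]
cv2.imwrite('pics/c4.png',c)
```

```text
8.6667 [502.55569008 134.97432977  77.32444995] [-1.79960438e+02 -1.43741992e-01 -8.20587082e+00] [-0.46729796 -0.34093235 -1.06645543]
```

View pics/c4.png

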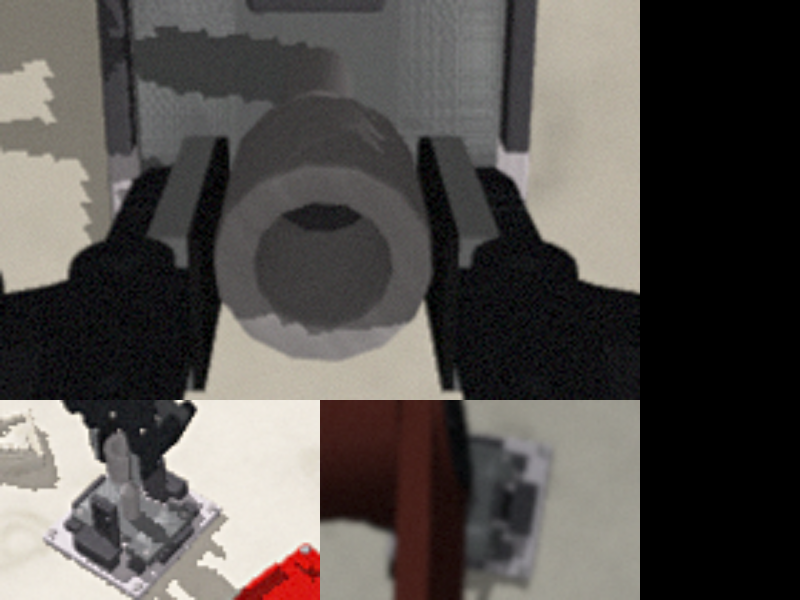

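The ring hangs above the post in both the wrist crop and the scene crop. I'll descend in steps while watching the force.

Run:
```python
from h import *
for z in(60,50,42,34,28,25):
    move_l([501.4,134.9,z],speed=80); wait(0.1)
    o=get_obs(); print(z,round(o['t'],2),o['tcp_pos'].round(1),o['wrist_force'].round(1),o['moment'].round(2),round(o['grip_width'],1))
    if abs(o['wrist_force']).max()>12: break
```

```text
60 9.27 [501.2 134.9  59.6] [ 0.2 -0.5 -0.4] [0.05 0.01 0.02] 30.7
50 9.64 [501.3 134.9  49.8] [-0.9  0.1 -1.3] [-0.03 -0.   -0.04] 30.9
42 9.99 [501.3 134.9  41.8] [ 0.4 -0.5 -0.5] [-0.05 -0.   -0.03] 30.6
34 10.34 [501.2 134.9  33.8] [-0.1  0.1 -0.3] [ 0.   -0.04 -0.03] 30.8
28 10.69 [501.3 134.9  27.9] [-0.4 -0.7 -0.6] [-0.02 -0.01  0.03] 31.2
25 11.04 [501.4 134.9  25. ] [-0.3  1.2  0.5] [-0.03  0.01 -0.01] 30.6
```

Run:
```python
from h import *
for z in(24,23.2,22.6,22.1):
    move_l([501.4,134.9,z],speed=40); wait(0.1)
    o=get_obs(); print(z,round(o['t'],2),o['tcp_pos'].round(1),o['wrist_force'].round(1))
    if o['wrist_force'][2]>4: break
grip(46); wait(0.2)
o=get_obs(); print(o['t'],o['grip_width'],o['wrist_force'])
move_l([501.4,134.9,110],speed=200)
o=get_obs(); print(o['t'],o['wrist_force'])
move_l([491,75,190],speed=300)
wait(0.3)
o,im=snap('wrist','w5.png'); print(o['t'],o['tcp_pos'],o['ee_rot'])
o2,im2=snap('scene','s5.png')
c=np.zeros((600,800,3),np.uint8)
c[:,:600]=cv2.resize(im[25:175,255:405],(600,600),interpolation=cv2.INTER_CUBIC)[...,::-1]
c[:200,600:]=cv2.resize(im2[210:270,256:316],(200,200))[...,::-1]
cv2.imwrite('pics/c5.png',c); np.save('o5.npy',np.r_[o['tcp_pos'],o['ee_rot']])
```

```text
24 11.39 [501.4 134.9  24. ] [-0.3 -0.6  0.4]
23.2 11.74 [501.5 134.9  23.3] [-0.2 -0.5 -0.1]
22.6 12.09 [501.6 134.9  23.2] [-2.7 -0.9  5.9]
12.5917 45.68269559930902 [-0.10478967  0.23155696 -1.02285928]
13.175 [-0.32583959 -0.17741856 -0.53223001]
13.9583 [489.87975657  75.55011928 188.17657546] [179.97769689   0.19739877  -8.14960434]
```

View pics/c5.png

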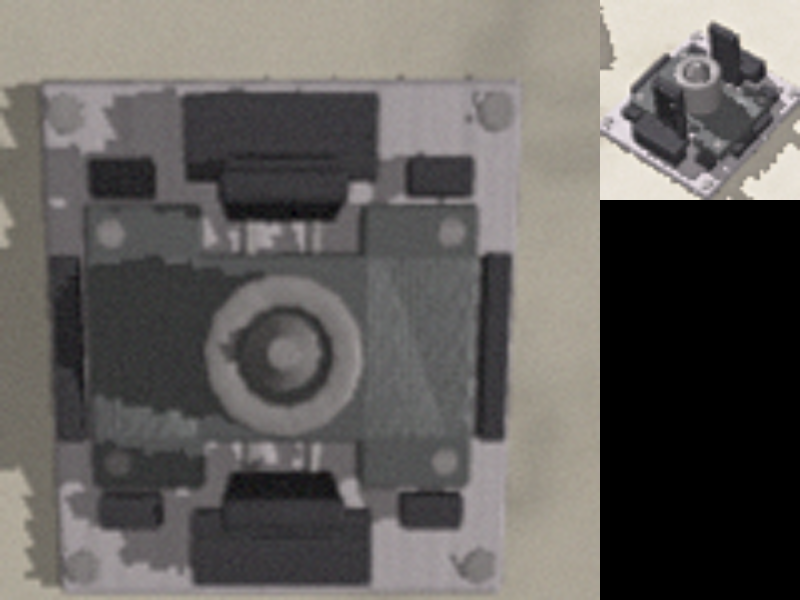

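The ring is seated: its rim surrounds the post concentrically at (283,355) in the crop, and it is free of the gripper. Both catches are still under their lips. Now the pinch.

Run:
```python
from h import *
goto([501.4,135.2,170],[180,0,81.8])
grip(85,50)
move_l([501.4,135.2,90],speed=200)
move_l([501.4,135.2,34],speed=100); wait(0.2)
o,im=snap('wrist','w6.png'); print(o['t'],o['tcp_pos'],o['ee_rot'],o['wrist_force'],o['grip_width'])
o2,im2=snap('scene','s6.png')
c=np.zeros((600,640,3),np.uint8)
c[:400]=im[...,::-1]; c[400:,:200]=cv2.resize(im2[210:270,256:316],(200,200))[...,::-1]
cv2.imwrite('pics/c6.png',c)
```

```text
17.3 [502.27026258 135.32446547  34.93655913] [ 1.79894795e+02 -2.97864267e-02  8.17999565e+01] [-0.56789969 -1.11634398  0.73838997] 85.04800653115952
```

View pics/c6.png

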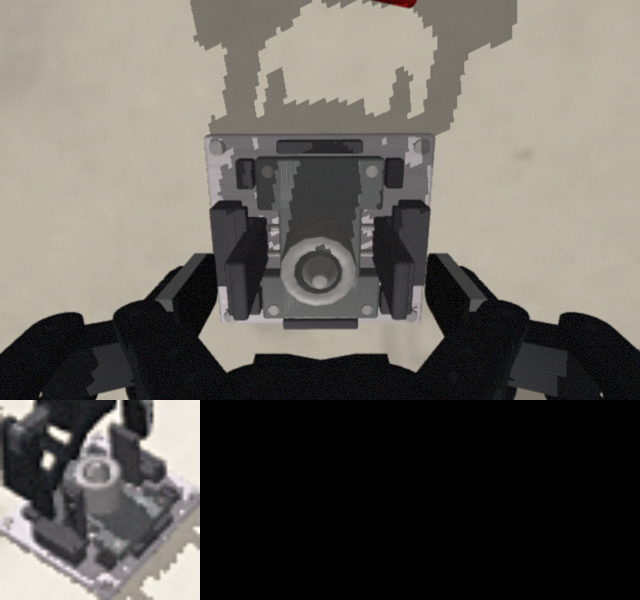

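The fingers straddle both catches evenly, with catch outer edges near columns 227 and 412 and finger faces near 200 and 440. Closing.

Run:
```python
from h import *
grip(50,55); wait(0.3)
o,im=snap('wrist','w7.png'); print(o['t'],o['tcp_pos'],o['ee_rot'],o['wrist_force'],o['moment'],o['grip_width'])
cv2.imwrite('pics/c7.png',cv2.resize(im[100:350,120:520],(800,500))[...,::-1])
```

```text
18.1167 [502.27134113 134.94951467  36.70651395] [1.79974459e+02 4.86316092e-02 8.18440236e+01] [-5.37781892 -2.47106033 15.71902671] [-0.32772422  0.94652184  0.06373253] 53.1287971610729
```

View pics/c7.png

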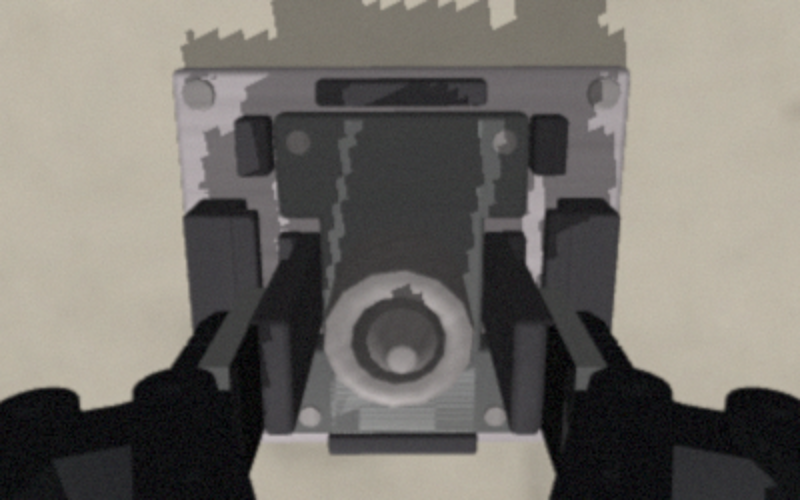

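Run:
```python
from h import *
p0=34
for dz in(6,20):
    move_l([501.4,135.2,p0+dz],speed=40); wait(0.1)
    o,im=snap('wrist','w8_%d.png'%dz); print(dz,round(o['t'],2),o['tcp_pos'].round(1),o['ee_rot'].round(2),o['wrist_force'].round(1),o['moment'].round(2),round(o['grip_width'],1))
    if o['wrist_force'][2]<-15: print('stuck'); break
o2,im2=snap('scene','s8.png')
c=np.zeros((600,800,3),np.uint8)
c[:,:]=0; c[:375,:600]=cv2.resize(im[100:350,120:520],(600,375))[...,::-1]; c[380:580,:200]=cv2.resize(im2[200:270,251:321],(200,200))[...,::-1]
cv2.imwrite('pics/c8.png',c)
```

```text
6 18.57 [500.5 135.1  39.1] [-1.799e+02  3.000e-02  8.180e+01] [-0.3 -0.  -3.7] [-0.05  0.   -0.07] 51.8
20 19.22 [501.2 135.2  54. ] [-179.99    0.     81.8 ] [-0.  -0.4 -3.4] [ 0.01  0.03 -0.05] 52.3
```

View pics/c8.png

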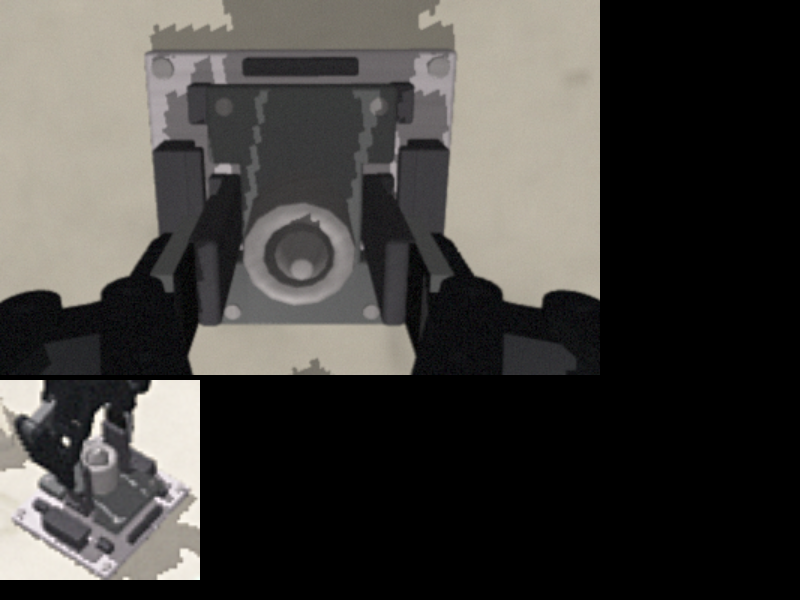

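The carrier is clear of the dock and carries the ring, and the load is about 3 N. Completing the lift.

Run:
```python
from h import *
move_l([501.4,135.2,143],speed=80); wait(0.6)
o,im=snap('wrist','w9.png'); print(round(o['t'],2),o['tcp_pos'].round(1),o['ee_rot'].round(2),o['wrist_force'].round(1),o['moment'].round(2),round(o['grip_width'],1),abs(o['qvel']).max())
o2,im2=snap('scene','s9.png')
for n in('ring','carrier','yellow_cup','plaster_lump','cast_white'): print(n,[(round(d['score'],2),[round(float(x)) for x in d['extent']]) for d in spot_in(n,'scene')][:3])
c=np.zeros((600,800,3),np.uint8)
c[:375,:600]=cv2.resize(im[100:350,120:520],(600,375))[...,::-1]; c[375:600,:360]=cv2.resize(im2[150:275,220:420],(360,225))[...,::-1]
c[375:600,400:760]=cv2.resize(im2[165:240,230:350],(360,225),interpolation=cv2.INTER_CUBIC)[...,::-1]
cv2.imwrite('pics/c9.png',c)
```

```text
21.18 [501.4 135.2 143. ] [180.    0.   81.8] [ 0.6 -0.2 -2.7] [-0.   -0.05 -0.01] 52.4 0.1689170646476235
ring [(0.44, [286, 206, 9, 17])]
carrier [(0.76, [284, 207, 48, 40]), (0.65, [362, 183, 18, 20])]
yellow_cup [(0.78, [362, 182, 12, 19])]
plaster_lump [(0.5, [392, 164, 16, 9])]
cast_white [(0.73, [243, 213, 30, 22])]
```

View pics/c9.png

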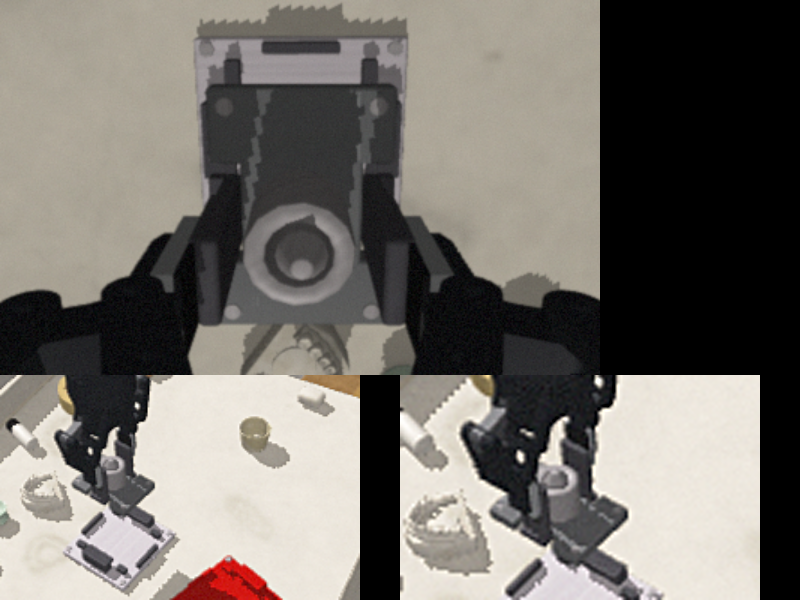

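The carrier is held level about 10 cm above the empty dock, with the ring on the post. The cup, lump and cast are at their starting pixels.

Run:
```python
from station import *
print(sign_off(), get_obs()['t'])
```

```text
the job is handed in; nothing more can be done
the job is handed in; nothing more can be done
```

The job is done and handed in at about 21.5 s; sign-off reports no verdict. The loaded carrier is held pinched, still and level over the empty dock.

**What I did:** I put the steel ring over the post while the carrier was latched, lowered it to contact with the deck (about 6 N), and let it go. I then pinched both catches at 55 N and lifted the carrier straight up by about 106–109 mm.

**Last checks:**
- **Ring:** it sits on the post in both the wrist and scene pictures. The load of about 2.7 N matches carrier plus ring.
- **Attitude:** the tool points straight down, so the carrier's level was judged only from the pictures, where it looks level.
- **Cup, lump and cast:** all within about 2 pixels of their starting positions in the scene camera.

**What disagreed:**
- **Grip opening:** it read 52.4 mm where fully pressed catches should give 57 mm. The gripper also read low on the ring (30.7 mm for 32 mm), so I took this as finger flex.
- **Pinch force:** closing on the catches briefly pushed down on the carrier with about 16 N, which disappeared once it lifted.

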